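# Kit the microscope service tray

### The job

Put the microscope's two service parts away in the grey shadow tray, each in the cavity cut to its outline: slide the broad aluminium stage plate along the tray's deck, without lifting it, until it drops into its cavity, and lay the T-handled key in the other. Both must lie flat and fully home on the cavity floors, and the other things on the table must be left where they stand.

Things in the scene. Friction and masses are not known exactly. Their poses are not given: they have to be found in the camera images.
- tray: Grey fixed shadow tray, 170 (x) x 380 (y) mm. Origin: centre of its underside, on the table. Middle: a plain deck 120 mm wide (y), top 16 mm above the table. An insert with one cavity stands either side, centred 125 mm to +y and -y; which is where varies. Deck and insert tops form one level surface, no rim or step; all share the same axis directions.
- plate_insert: Grey fixed insert, 170 x 130 mm, top 16 mm above the table. Black-floored cavity in the plate's outline, 113 (x) x 97 (y) mm, +x corners clipped 22 mm: 2.5 mm clearance all round, 8 mm deep, upright walls. Origin: centre of its underside (6 mm above the table), below the cavity's centre; cavity floor 2 mm above it. The seated plate has the insert's origin x, y and axes.
- key_insert: Grey fixed insert, 170 x 130 mm, top 16 mm above the table. Black-floored T-shaped cavity, 2.5 mm clearance all round the key, 8 mm deep, crossbar at its -x end. Origin: centre of its underside (6 mm above the table), where the seated key's origin lies in x, y; cavity floor 2 mm above it. The seated key has the insert's axes.
- plate: Solid aluminium plate with round glass window, 108 (x) x 92 (y) x 16 mm, 0.26-0.44 kg, too broad to grip; +x corners clipped 22 mm at 45 deg. Origin: centre of underside. Starts on the deck 12-24 mm to -x of the tray's middle, turned up to 0.2 rad. Slides when pushed on a straight edge; past half-way its front tips into the cavity, then it drops level, its top 8 mm above the tray's.
- key: Loose T-handled key flat on the table left or right of the tray, 20 mm thick, 107 mm long: black crossbar 22 (x) x 90 (y) mm at the -x end, steel shank 85 mm long (x), 18 mm wide, towards +x; 0.11-0.17 kg. Origin: centre of the underside at half length. Grip across the shank at the centre of mass, 10 mm to -x of the origin. Seated, it stands 12 mm above the tray top.
- objective: Bystander: steel microscope objective standing upright, 44 mm diameter, 66 mm tall, on the side of the tray where the key is not. Origin: centre of its foot. Leave it standing.
- oil: Bystander: small amber bottle, 36 mm diameter, 75 mm tall, beyond the tray. Origin: centre of its foot.
- slide_box: Bystander: white slide box 85 x 160 x 32 mm beyond the tray on the right. Origin: centre of its underside.
- stamp_a: Bystander: self-inking stamp 55 x 36 x 73 mm tall, blue top, beyond the tray on the left. Origin: centre of its underside.
- stamp_b: Bystander: self-inking stamp 55 x 36 x 73 mm tall, grey top, beyond the tray on the left. Origin: centre of its underside.
Mind the look-alikes: they are no part of the job. What is shaped like the plate but green or red is not meant. What is shaped like the key but green is not meant.

How it is judged (in metres and radians):
At the end, for the whole second after the job is handed in: The stage plate and the key each lie in their own cavity, released and at rest: within 5 mm of its centre in x and y, within 0.1 rad of its direction, level within 0.04 rad, and less than 2.5 mm above the cavity floor (x of plate in the frame of plate_insert between -0.005 and 0.005 m and y of plate in the frame of plate_insert between -0.005 and 0.005 m and z of plate in the frame of plate_insert below 0.0045 m and angle between each of plate, key's own z axis and vertical below 0.04 rad and angle between the x axis of plate and the x axis of plate_insert, either way round below 0.1 rad and linear speed of each of plate, key below 0.02 m/s and x of key in the frame of key_insert between -0.005 and 0.005 m and y of key in the frame of key_insert between -0.005 and 0.005 m and z of key in the frame of key_insert below 0.0045 m and angle between the x axis of key and the x axis of key_insert, either way round below 0.1 rad); the robot touches nothing.
It fails at once if the stage plate is lifted off the tray (more than 25 mm above the deck) instead of slid, or falls off the tray (z of plate in the frame of tray above 0.041 m or z of plate in the frame of tray below 0.004 m).
It fails at once if a bystander (objective, bottle, slide box or stamp) is moved more than 25 mm or tipped over (distance of any of objective, oil, slide_box, stamp_a, stamp_b from where it was at the start of the episode above 0.025 m or angle between any of objective, oil, slide_box, stamp_a, stamp_b's own z axis and vertical above 0.5 rad).
It also fails if it takes over 58 s, if anything falls off the work surface, if the arm or the gripper's body presses on something with over 40 N, if the wrist force passes 120 N, or if a joint passes its speed limit or range.

### The arm

A 6-joint arm with a two-finger parallel gripper is mounted at the origin on the work surface. World frame = base frame: x ahead of the robot, y to its left, z up, the work surface at z = 0. Lengths are in mm, angles in rad, forces in N, time in s.
With the tool pointing down it reaches from about 275 to 750 mm from the base axis. Payload 10.2 kg.
Tool frame: the origin (TCP) lies on the front face of the gripper's body, between the roots of the fingers; the fingertips stand 73 mm ahead of it and the grasp point (between the pads) lies 54 mm ahead of it; z points along the fingers, y is the line along which they close (so a half turn about z gives the same grasp; the last joint's range is limited). The gripper opens to 85 mm and grips with 20 to 120 N. Pads are 22 mm wide; open, the fingers measure 114 mm over their backs; the gripper's body (76 mm by 85 mm) begins 54 mm behind the grasp point. The pads swing forward as they close: fully open they stand 13 mm farther back than shut.
Start: joints at [-0.223, 0.313, 1.498, -0, 1.331, -0.223], TCP at [525.006, -0.014, 303.894] pointing down, gripper open.
Joint ranges: [-2.94, 2.94], [-0.97, 2.17], [0.19, 2.56], [-1.23, 4.37], [0.02, 3.11], [-2.88, 2.88]. Speed limits (rad/s): [2.39, 2.39, 3.01, 3.14, 3.14, 3.14].

### API

Orientations are given as a unit quaternion [w, x, y, z].
In Python, from rig import * gives the robot as it stands.
- The arm moves only by the tool step_arm, never from a script. Its argument "plan" is a list of rows, each an object with "offset": the shift along the tool's x, y, z in cm, a list of three; "rot": the turn, a rotation vector about the tool's x, y, z in degrees, a list of three; "gripper": the finger opening in cm, from 0 to 8.54. In form: [{"offset": [x, y, z], "rot": [wx, wy, wz], "gripper": gripper}, ...]. A call has 1 to 12 rows; each row is the pose to reach, as a shift and turn from the pose commanded when the call began, along the tool's axes at that moment; what a row does not reach only later rows make up. A row lasts 1/10 s, in which the tool goes at most 50 mm and 8.59 degrees, less where a joint would pass 70% of its speed; a pose out of reach is approached as far as the arm can. A call with a gripper value outside its range is refused whole. The fingers move at their own pace and stop on an object; "squeeze" is the grip in N (left out, the last holds). Time passes only in rows, so rows that repeat a pose let the fingers close. It gives the time, the measured TCP pose, the force, the opening and the grip force at its end, in the units of the state.
- sense(): the state, without advancing time (a new reading comes with each control period).
- capture(name): name is "scene" or "side" or "wrist"; returns a dict with "color" (420x560x3 uint8, red, green, blue), "depth" (420x560 float32, mm along the optical axis (not along the pixel's ray), 0 where there is no reading), "vertical_fov" (degrees; the focal length in pixels is half the picture's height over the tangent of half this angle, whatever the lens; pixels are square), "cx", "cy" (the principal point, pixels), "k1" (the pictures are not rectified: a ray, as slopes to the right and down, at radius r is drawn at 1 + k1 r^2 times it, then the intrinsics apply), "rvec" (rotation vector, rad) and "tvec" (3), from world to camera coordinates, as OpenCV has them; the wrist camera has in their place "mount" (4x4, takes a point from camera to tool coordinates, whose origin is the TCP and whose axes are the flange's). Camera axes: x right, y down, z forward; pixel columns grow to the right and rows downward; lengths in mm; the calibration is good to about 2 mm. A picture is of the moment at which its call begins: read the wrist's pose just before it.
- finish_job(): hands the job in; it is judged then, once.
The state is a dict: "time_s": time; "joints": joint angles; "dq": joint speeds; "tau": joint torques, N m; "eef_pos": TCP position; "ee_rot": TCP orientation; "force": force on the tool from outside, world axes, zero at the start; "wrist_torque": the same for the moment, N m; "grip_width": opening from 0.0 (shut) to 1.0 (fully open); "grip_force": force on a finger pad.
Only numpy, scipy, OpenCV 4.12 (cv2) and the standard library are available. Lean on these libraries where they do the work, as an engineer would, in place of code of your own. Each camera call takes 0.05 s, during which the arm holds its last target. There are 200 camera calls.

## Working session

There is one attempt and no reset: what is moved stays moved. The work goes in short steps, Python scripts to look and compute and a tool call to move; the robot and the scene stay as the last step left them, time stands still between calls to the robot, and variables do not carry over. Pictures are saved under pics/ and viewed, at most 10 in all, crops included, and the job is handed in when it is done.

Besides the shell and the picture viewer there is one more tool, called after ">>>" by a JSON object that holds its "fn" and its "kwargs", one argument or row to a line. step_arm: Moves the arm, as the interface text tells. Its arguments: {"type":"object","properties":{"plan":{"type":"array"},"squeeze":{"type":"number"}},"required":["plan"]}

```bash
mkdir -p pics; cat > h.py <<'E'
from rig import *
import numpy as np, cv2
from scipy.spatial.transform import Rotation as R
def cam(c, s=None):
    f=c["color"].shape[0]/2/np.tan(np.radians(c["vertical_fov"])/2)
    if "mount" in c:
        q=s["ee_rot"]; T=np.eye(4); T[:3,:3]=R.from_quat([q[1],q[2],q[3],q[0]]).as_matrix(); T[:3,3]=s["eef_pos"]
        M=T@np.array(c["mount"]); return f,M[:3,:3],M[:3,3]
    r=cv2.Rodrigues(np.array(c["rvec"],float))[0]; return f,r.T,-r.T@np.array(c["tvec"],float).ravel()
def slopes(c,f,uv):
    d=(np.atleast_2d(uv).astype(float)-[c["cx"],c["cy"]])/f; p=d.copy()
    for _ in range(20): p=d/(1+c["k1"]*(p**2).sum(1,keepdims=True))
    return p
def onplane(c,uv,z,s=None):
    f,Rm,o=cam(c,s); p=slopes(c,f,uv); r=np.c_[p,np.ones(len(p))]@Rm.T
    return o+r*((z-o[2])/r[:,2])[:,None]
def cloud(c,s=None):
    h,w=c["depth"].shape; f,Rm,o=cam(c,s)
    uv=np.stack(np.meshgrid(np.arange(w),np.arange(h)),-1).reshape(-1,2)
    p=slopes(c,f,uv); r=np.c_[p,np.ones(len(p))]*c["depth"].reshape(-1,1)
    return (r@Rm.T+o).reshape(h,w,3)
def save(c,n): cv2.imwrite(f"pics/{n}.png",c["color"][:,:,::-1])
E
python3 - <<'E'
from h import *
s=sense(); print(s)
a=capture("scene"); save(a,"scene0")
w=capture("wrist"); save(w,"wrist0")
for c in(a,w): print({k:v for k,v in c.items() if k not in("color","depth")}, cam(c,s)[2])
E
```

```text
{'time_s': 0.0, 'joints': array([-2.23402011e-01,  3.13454937e-01,  1.49846555e+00,  1.21743213e-05,
        1.33097578e+00, -2.23397557e-01]), 'dq': array([ 1.13938074e-03, -1.63003468e-03,  5.38992016e-04,  1.16137511e-04,
        4.87586279e-05, -1.75106824e-03]), 'tau': array([-5.78409599e-04, -4.12261176e+01, -2.59742296e+01, -3.58453699e-04,
        4.11797926e-03, -1.23038126e-05]), 'eef_pos': array([5.24831193e+02, 2.73461380e-02, 3.03321767e+02]), 'ee_rot': array([-5.54704938e-04,  7.07109231e-01,  7.07104031e-01, -3.42331569e-04]), 'force': array([0.96999377, 0.12088018, 0.54375203]), 'wrist_torque': array([-0.00905207, -0.00502384,  0.01859436]), 'grip_force': 0.0, 'grip_width': 1.0005480094866368}
{'vertical_fov': 43.19919790956584, 'cx': 277.23490341430704, 'cy': 204.4974243684306, 'k1': -0.1907593590543149, 'rvec': array([ 2.0284196 ,  1.51956012, -0.56314064]), 'tvec': array([ -78.5729139 , -376.58420464, 1575.35524713])} [1272.29465104 -274.60311047  967.26055089]
{'vertical_fov': 59.64403500457232, 'cx': 281.3429332999633, 'cy': 212.41473061298257, 'k1': -0.07586053305229945, 'mount': array([[ 1.15734209e-04, -9.50727901e-01, -3.10026523e-01,
         7.89601158e+01],
       [ 9.99999658e-01,  3.64026861e-04, -7.43021344e-04,
         4.22064393e-01],
       [ 8.19269105e-04, -3.10026331e-01,  9.50727618e-01,
        -7.05617245e+01],
       [ 0.00000000e+00,  0.00000000e+00,  0.00000000e+00,
         1.00000000e+00]])} [525.34336684  78.96626239 373.90661075]
```

View both.

View pics/scene0.png

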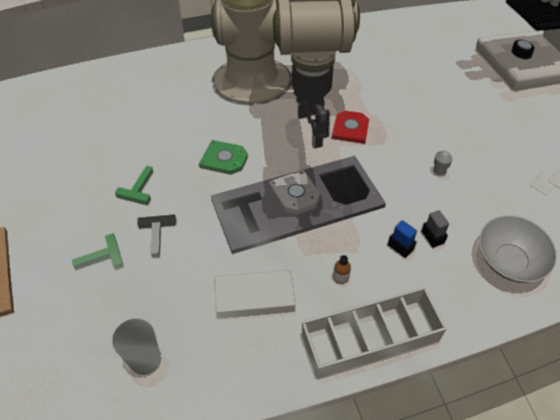

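View pics/wrist0.png

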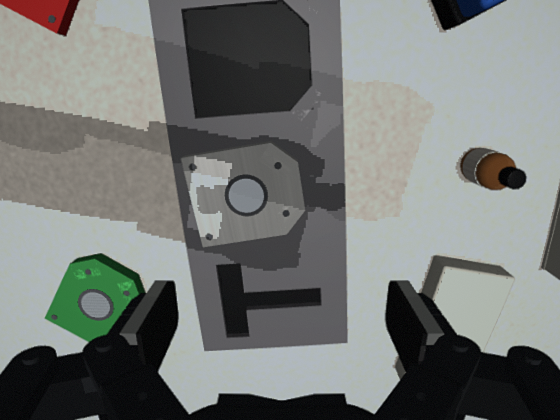

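```bash
cat >> h.py <<'E'
def blobs(m,n=200):
    k,l,st,ce=cv2.connectedComponentsWithStats(m.astype(np.uint8)); return [(l==i) for i in range(1,k) if st[i,4]>=n]
def rect(P):
    r=cv2.minAreaRect(P[:,:2].astype(np.float32)); return [np.round(x,2) for x in r]
E
python3 - <<'E'
from h import *
s=sense(); c=capture("wrist"); P=cloud(c,s); z=P[...,2]
hsv=cv2.cvtColor(c["color"],cv2.COLOR_RGB2HSV); 
h,b=np.histogram(z[c["depth"]>0],bins=np.arange(-5,45,2)); print(dict(zip(b.tolist(),h.tolist())))
top=(z>25)&(z<38)&(hsv[...,1]<70); top[:,400:]=0;top[280:]=0
for m in blobs(top,1000):
    uv=np.argwhere(m)[:,::-1]; print("plate",len(uv),np.median(P[m][:,2]),rect(onplane(c,uv,32,s)))
tray=(z>11)&(z<21)
for m in blobs(tray,3000): print("tray",m.sum(),np.median(P[m][:,2]),rect(P[m]))
V=hsv[...,2]
x0=(V<75)&(z<12.5)&(z>4); x0[:,:150]=0; x0[:,345:]=0
for m in blobs(x0,800): print("cav",m.sum(),np.median(P[m][:,2]),rect(P[m]),[np.round(x,1).tolist() for x in (P[m].min(0),P[m].max(0))])
a=capture("scene"); Q=cloud(a); 
for u,v in [(156,222),(155,240),(245,200),(297,190),(350,183),(442,160),(403,235),(435,228),(343,268),(255,290)]: print((u,v),Q[v-1:v+2,u-1:u+2].reshape(-1,3).mean(0).round(1))
hs=cv2.cvtColor(a["color"],cv2.COLOR_RGB2HSV); m=(Q[...,2]>10)&(Q[...,2]<28); m[:, :130]=0; m[:,185:]=0; m[:205]=0; m[265:]=0
for b in blobs(m,100):
    print(b.sum(), rect(Q[b]), np.median(hs[b],0))
    d=b&(hs[...,2]<70); l=b&(hs[...,2]>90); print(rect(Q[d]),rect(Q[l]))
E
```

```text
{-5: 0, -3: 2749, -1: 84589, 1: 36956, 3: 422, 5: 651, 7: 10529, 9: 5176, 11: 653, 13: 1172, 15: 26191, 17: 12680, 19: 312, 21: 214, 23: 227, 25: 209, 27: 222, 29: 441, 31: 9698, 33: 4441, 35: 110, 37: 72, 39: 58, 41: 84}
plate 9883 32.69345951990289 [array([490.13, -14.44]), array([108.61,  93.53]), np.float64(9.42)]
tray 33479 16.599909583015176 [array([503.78, -18.92]), array([171.35, 374.8 ]), np.float64(4.05)]
tray 5032 16.841875019773255 [array([ 306.17, -145.7 ]), array([110.9 ,  83.46]), np.float64(55.53)]
cav 12728 8.611272854120102 [array([494.4 , 109.83]), array([114.11,  98.06]), np.float64(4.23)] [[434.5, 57.6, 5.5], [553.0, 160.5, 12.5]]
cav 2811 8.711442469274857 [array([ 512.66, -142.53]), array([112.87,  92.67]), np.float64(3.88)] [[453.5, -192.2, 6.4], [569.0, -98.4, 12.5]]
(156, 222) [ 480.7 -346.2   20.1]
(155, 240) [ 531.  -355.5   20. ]
(245, 200) [ 466.3 -132.3    9.7]
(297, 190) [491.6 -11.5  33.7]
(350, 183) [486.7 126.2   9.7]
(442, 160) [516.9 353.7  54.9]
(403, 235) [767.9 109.9 166.2]
(435, 228) [703.5 237.4  58.7]
(343, 268) [738.2   9.5  53.7]
(255, 290) [ 724.3 -174.    32. ]
638 [array([ 513.49, -352.16]), array([ 88.78, 109.32]), np.float64(80.93)] [30. 12. 90.]
[array([ 473.46, -345.01]), array([85.57, 23.11]), np.float64(79.56)] [array([ 500.89, -363.6 ]), array([ 79.46, 119.96]), np.float64(61.3)]
```

>>> {"fn": "step_arm", "kwargs": {
  "plan": [
    {"offset": [-2,-11.5,10],"rot": [0,0,85.9],"gripper": 4},
    {"offset": [-2,-11.5,10],"rot": [0,0,85.9],"gripper": 4},
    {"offset": [-2,-11.5,15.4],"rot": [0,0,85.9],"gripper": 4},
    {"offset": [-2,-11.5,15.4],"rot": [0,0,85.9],"gripper": 4},
    {"offset": [-2,-11.5,15.4],"rot": [0,0,85.9],"gripper": 4},
    {"offset": [-2,-11.5,15.4],"rot": [0,0,85.9],"gripper": 4},
    {"offset": [-2,-11.5,15.4],"rot": [0,0,85.9],"gripper": 4},
    {"offset": [-2,-11.5,15.4],"rot": [0,0,85.9],"gripper": 4},
    {"offset": [-2,-11.5,15.4],"rot": [0,0,85.9],"gripper": 4},
    {"offset": [-2,-11.5,15.4],"rot": [0,0,85.9],"gripper": 4},
    {"offset": [-2,-11.5,15.4],"rot": [0,0,85.9],"gripper": 4},
    {"offset": [-2,-11.5,15.4],"rot": [0,0,85.9],"gripper": 4}
  ]
}}

```text
time_s: 1.4
eef_pos: [410.0, -20.0, 149.9]
ee_rot: [0.0, 0.999, 0.038, 0.0]
force: [-0.5, -0.3, -0.5]
grip_width: 0.47
grip_force: 0.0
```

```bash
python3 - <<'E'
from h import *
s=sense(); print(s["time_s"],s["eef_pos"],s["ee_rot"],s["grip_width"],s["force"])
c=capture("wrist"); save(c,"wrist1"); P=cloud(c,s)
q=s["ee_rot"]; Rt=R.from_quat([q[1],q[2],q[3],q[0]]).as_matrix(); L=(P-s["eef_pos"])@Rt
m=(c["depth"]>0)&(L[...,2]<100)&(L[...,2]>20)&(abs(L[...,0])<40)&(P[...,2]>50)
for b in blobs(m,100):
    X=L[b]; print(len(X),X.min(0).round(1),X.max(0).round(1))
    t=X[X[:,2]>X[:,2].max()-6]; print("  tip",t.min(0).round(1),t.max(0).round(1))
E
```

```text
1.4 [410.01060483 -20.01874947 149.89558709] [1.36730964e-06 9.99285845e-01 3.77862435e-02 3.51337897e-06] 0.47025943054996916 [-0.48408653 -0.32022968 -0.50474595]
3641 [-11.1 -42.4  20. ] [ 14.5 -19.   70.7]
  tip [-11.1 -31.2  64.7] [ 11.6 -19.3  70.7]
3652 [-11.4  20.2  20. ] [14.8 42.9 70.3]
  tip [-10.1  20.6  64.3] [11.6 32.4 70.3]
217 [ 11.4 -51.4  20. ] [ 14.4 -39.9  25.6]
  tip [ 11.4 -51.4  20. ] [ 14.4 -39.9  25.6]
234 [11.2 40.4 20. ] [14.4 52.5 25.7]
  tip [11.2 40.4 20. ] [14.4 52.5 25.7]
```

View pics/wrist1.png

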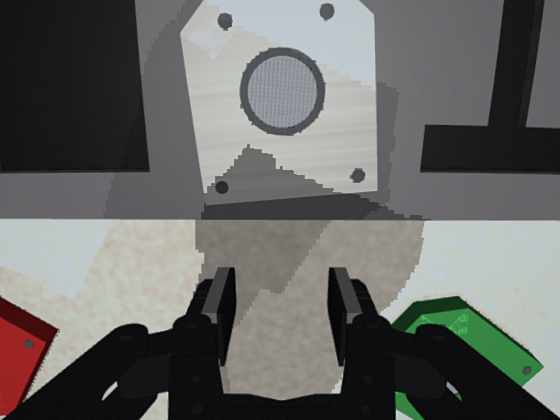

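>>> {"fn": "step_arm", "kwargs": {
  "plan": [
    {"offset": [0,0,4],"rot": [0,0,0],"gripper": 4},
    {"offset": [0,0,6],"rot": [0,0,0],"gripper": 4},
    {"offset": [0.6,0,6],"rot": [0,0,0],"gripper": 4},
    {"offset": [0.9,0,6],"rot": [0,0,0],"gripper": 4},
    {"offset": [1.2,0,6],"rot": [0,0,0],"gripper": 4},
    {"offset": [1.5,0,6],"rot": [0,0,0],"gripper": 4},
    {"offset": [1.8,0,6],"rot": [0,0,0],"gripper": 4},
    {"offset": [2.1,0,6],"rot": [0,0,0],"gripper": 4},
    {"offset": [2.4,0,6],"rot": [0,0,0],"gripper": 4},
    {"offset": [2.6,0,6],"rot": [0,0,0],"gripper": 4},
    {"offset": [2.7,0,6],"rot": [0,0,0],"gripper": 4},
    {"offset": [2.7,0,6],"rot": [0,0,0],"gripper": 4}
  ]
}}

```text
time_s: 2.65
eef_pos: [437.1, -18.1, 89.9]
ee_rot: [0.0, 0.999, 0.036, 0.0]
force: [-1.5, 1.4, 1.0]
grip_width: 0.468
grip_force: 0.3
```

>>> {"fn": "step_arm", "kwargs": {
  "plan": [
    {"offset": [-2,0,0],"rot": [0,0,0],"gripper": 4},
    {"offset": [-2,0,-5],"rot": [0,0,0],"gripper": 4},
    {"offset": [-2,0,-10],"rot": [0,0,0],"gripper": 4},
    {"offset": [-2,0,-15],"rot": [0,0,0],"gripper": 4},
    {"offset": [-2,0,-20],"rot": [0,0,0],"gripper": 4},
    {"offset": [-2,0,-20],"rot": [0,0,0],"gripper": 4},
    {"offset": [-2,0,-20],"rot": [0,0,0],"gripper": 4}
  ]
}}

```text
time_s: 3.35
eef_pos: [417.1, -19.6, 290.5]
ee_rot: [0.0, 0.999, 0.036, 0.001]
force: [0.9, 1.2, -0.4]
grip_width: 0.468
grip_force: 0.0
```

```bash
python3 - <<'E'
from h import *
s=sense(); print(s["time_s"],s["eef_pos"],s["ee_rot"],s["force"])
c=capture("wrist"); save(c,"wrist2"); P=cloud(c,s); z=P[...,2]
hsv=cv2.cvtColor(c["color"],cv2.COLOR_RGB2HSV)
D=np.hypot(P[...,0]-490,P[...,1]+14)
top=(z>25)&(z<38)&(hsv[...,1]<70)&(D<110)
for m in blobs(top,1000):
    uv=np.argwhere(m)[:,::-1]; print("plate",len(uv),np.median(P[m][:,2]),rect(onplane(c,uv,32,s)))
x0=(hsv[...,2]<75)&(z<12)&(z>4)
for m in blobs(x0,800): print("cav",m.sum(),np.median(P[m][:,2]),rect(P[m]))
t=(z>13)&(z<20)
for m in blobs(t,1000): print("tray",m.sum(),np.median(P[m][:,2]),rect(P[m]))
E
```

```text
3.35 [417.1439615  -19.59727347 290.45278224] [4.35083283e-04 9.99362231e-01 3.56859539e-02 1.20604505e-03] [ 0.89141707  1.2387519  -0.41481233]
plate 13238 32.63140590046868 [array([502.86, -17.66]), array([107.73,  92.92]), np.float64(4.29)]
cav 12298 8.58435630295159 [array([494.54, 111.28]), array([114.16,  96.95]), np.float64(4.2)]
cav 4943 8.648990092076076 [array([ 512.74, -140.78]), array([112.97,  94.54]), np.float64(4.72)]
tray 43164 16.562540656045684 [array([499.35, -15.32]), array([163.01, 381.59]), np.float64(4.15)]
tray 6965 16.75671918615234 [array([291.27, 203.46]), array([ 92.97, 110.98]), np.float64(60.85)]
tray 6000 16.810289384230288 [array([ 313.58, -151.11]), array([109.83,  85.89]), np.float64(56.43)]
```

>>> {"fn": "step_arm", "kwargs": {
  "plan": [
    {"offset": [4,4,5],"rot": [0,0,-90],"gripper": 4},
    {"offset": [8.2,7.15,10],"rot": [0,0,-90],"gripper": 4},
    {"offset": [8.2,7.15,14],"rot": [0,0,-90],"gripper": 4},
    {"offset": [8.2,7.15,14],"rot": [0,0,-90],"gripper": 4},
    {"offset": [8.2,7.15,14],"rot": [0,0,-90],"gripper": 4},
    {"offset": [8.2,7.15,14],"rot": [0,0,-90],"gripper": 4},
    {"offset": [8.2,7.15,14],"rot": [0,0,-90],"gripper": 4},
    {"offset": [8.2,7.15,14],"rot": [0,0,-90],"gripper": 4},
    {"offset": [8.2,7.15,14],"rot": [0,0,-90],"gripper": 4},
    {"offset": [8.2,7.15,14],"rot": [0,0,-90],"gripper": 4},
    {"offset": [8.2,7.15,14],"rot": [0,0,-90],"gripper": 4},
    {"offset": [8.2,7.15,14],"rot": [0,0,-90],"gripper": 4}
  ]
}}

```text
time_s: 4.6
eef_pos: [503.2, -84.7, 148.3]
ee_rot: [-0.001, 0.681, 0.732, -0.001]
force: [1.0, 0.5, -0.4]
grip_width: 0.469
grip_force: 0.0
```

>>> {"fn": "step_arm", "kwargs": {
  "plan": [
    {"offset": [0,0,4],"rot": [0,0,0],"gripper": 4},
    {"offset": [0,0,6],"rot": [0,0,0],"gripper": 4},
    {"offset": [0,0,6],"rot": [0,0,0],"gripper": 4}
  ]
}}

```text
time_s: 4.9
eef_pos: [503.2, -84.7, 88.3]
ee_rot: [-0.001, 0.682, 0.731, -0.001]
force: [0.4, 0.5, -0.2]
grip_width: 0.469
grip_force: 0.0
```

>>> {"fn": "step_arm", "kwargs": {
  "plan": [
    {"offset": [0.6,0,-0.1],"rot": [0,0,0],"gripper": 4},
    {"offset": [1.2,0,-0.1],"rot": [0,0,0],"gripper": 4},
    {"offset": [1.8,0,-0.1],"rot": [0,0,0],"gripper": 4},
    {"offset": [2.4,0.02,-0.1],"rot": [0,0,0],"gripper": 4},
    {"offset": [3.0,0.04,-0.1],"rot": [0,0,0],"gripper": 4},
    {"offset": [3.6,0.06,-0.1],"rot": [0,0,0],"gripper": 4},
    {"offset": [4.2,0.08,-0.1],"rot": [0,0,0],"gripper": 4},
    {"offset": [4.8,0.1,-0.1],"rot": [0,0,0],"gripper": 4},
    {"offset": [5.4,0.1,-0.1],"rot": [0,0,0],"gripper": 4},
    {"offset": [6.0,0.1,-0.1],"rot": [0,0,0],"gripper": 4},
    {"offset": [6.5,0.1,-0.1],"rot": [0,0,0],"gripper": 4},
    {"offset": [7.0,0.1,-0.1],"rot": [0,0,0],"gripper": 4}
  ]
}}

```text
time_s: 6.1
eef_pos: [499.8, -14.7, 90.9]
ee_rot: [0.0, 0.681, 0.732, -0.0]
force: [0.3, -1.2, -0.4]
grip_width: 0.468
grip_force: 0.7
```

```bash
python3 - <<'E'
from h import *
s=sense(); print(s["time_s"],s["eef_pos"],s["ee_rot"],s["force"])
c=capture("wrist"); save(c,"wrist3"); P=cloud(c,s); z=P[...,2]
a=capture("scene"); Q=cloud(a); Z=Q[...,2]; D=np.hypot(Q[...,0]-497,Q[...,1]-50)
c2=np.vstack([a["color"][140:260,180:420]]*1); 
m=(Z>27)&(Z<38)&(D<75)
hs=cv2.cvtColor(a["color"],cv2.COLOR_RGB2HSV)
for b in blobs(m,300): print("plate",b.sum(),rect(onplane(a,np.argwhere(b)[:,::-1],32)),np.median(Z[b]))
E
```

```text
6.1 [499.84251344 -14.66636949  90.89880156] [ 3.24547221e-06  6.81353761e-01  7.31954269e-01 -1.77477880e-05] [ 0.32180769 -1.22584625 -0.38433322]
plate 1040 [array([503.24,  55.54]), array([ 89.96, 132.29]), np.float64(60.67)] 32.86836037193558
```

View pics/wrist3.png

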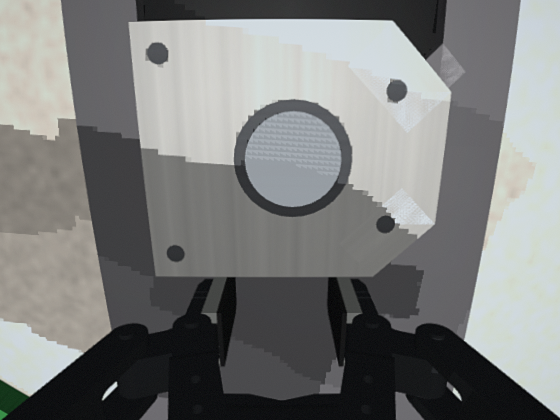

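```bash
cat >> h.py <<'E'
T0=np.array([503.6,-14.8]); A=np.radians(4.15); RT=np.array([[np.cos(A),np.sin(A)],[-np.sin(A),np.cos(A)]])
def tr(p): return (np.atleast_2d(p)[:,:2]-T0)@RT.T
E
python3 - <<'E'
from h import *
s=sense(); print(tr(s["eef_pos"]))
c=capture("wrist"); P=cloud(c,s); z=P[...,2]
m=(z>26)&(z<36); m[300:]=0
for b in blobs(m,2000):
    X=tr(onplane(c,np.argwhere(b)[:,::-1],32,s)); r=cv2.minAreaRect(X.astype(np.float32)); print(r,np.median(z[b]))
    y=X[:,1]; 
    for lo in (15,35,50,70,85): k=abs(y-lo)<2; print(lo,X[k,0].min().round(1),X[k,0].max().round(1))
E
```

```text
[[-3.73572538  0.62614149]]
((0.5564346313476562, 51.94539260864258), (103.03838348388672, 108.74678802490234), 89.97948455810547) 32.64711010263656
15 -53.8 38.4
35 -53.8 54.9
50 -53.8 54.6
70 -53.8 54.7
85 -53.8 52.8
```

>>> {"fn": "step_arm", "kwargs": {
  "plan": [
    {"offset": [0.6,0,0],"rot": [0,0,0],"gripper": 4},
    {"offset": [1.2,0,0],"rot": [0,0,0],"gripper": 4},
    {"offset": [1.8,0,0],"rot": [0,0,0],"gripper": 4},
    {"offset": [2.3,0,0],"rot": [0,0,0],"gripper": 4},
    {"offset": [2.8,0,0],"rot": [0,0,0],"gripper": 4},
    {"offset": [3.3,0,0],"rot": [0,0,0],"gripper": 4},
    {"offset": [3.8,0,0],"rot": [0,0,0],"gripper": 4},
    {"offset": [4.3,0,0],"rot": [0,0,0],"gripper": 4},
    {"offset": [4.8,0,0],"rot": [0,0,0],"gripper": 4},
    {"offset": [5.2,0,0],"rot": [0,0,0],"gripper": 4},
    {"offset": [5.6,0,0],"rot": [0,0,0],"gripper": 4},
    {"offset": [5.6,0,0],"rot": [0,0,0],"gripper": 4}
  ]
}}

```text
time_s: 7.45
eef_pos: [495.7, 41.3, 90.8]
ee_rot: [-0.0, 0.681, 0.732, 0.0]
force: [0.5, 0.3, -0.6]
grip_width: 0.466
grip_force: 0.0
```

>>> {"fn": "step_arm", "kwargs": {
  "plan": [
    {"offset": [0.3,0,0],"rot": [0,0,0],"gripper": 4},
    {"offset": [0.5,0,0],"rot": [0,0,0],"gripper": 4},
    {"offset": [0.7,0,0],"rot": [0,0,0],"gripper": 4},
    {"offset": [0.9,0,0],"rot": [0,0,0],"gripper": 4},
    {"offset": [1.0,0,0],"rot": [0,0,0],"gripper": 4},
    {"offset": [1.0,0,0],"rot": [0,0,0],"gripper": 4}
  ]
}}

```text
time_s: 8.05
eef_pos: [495.1, 50.9, 90.9]
ee_rot: [-0.0, 0.681, 0.732, 0.0]
force: [0.9, -0.3, 0.0]
grip_width: 0.47
grip_force: 0.0
```

```bash
cat > chk.py <<'E'
from h import *
s=sense(); print(s["time_s"],tr(s["eef_pos"]),s["force"])
c=capture("wrist"); save(c,"wrist4"); P=cloud(c,s); z=P[...,2]; X=tr(P.reshape(-1,3)).reshape(420,560,2)
for y in (85,95,105,115,125,135,145,155,165):
    k=(abs(X[...,1]-y)<2)&(abs(X[...,0])<50); k[250:]=0; 
    if k.sum()>30: print(y,np.median(z[k]).round(1))
E
python3 chk.py
```

```text
8.05 [[-3.68225606 66.15565976]] [ 0.87276504 -0.29571699  0.02769988]
95 30.9
105 30.1
115 29.4
125 28.6
135 27.6
145 26.7
155 25.7
165 24.7
```

>>> {"fn": "step_arm", "kwargs": {
  "plan": [
    {"offset": [0.1,0,0],"rot": [0,0,0],"gripper": 4},
    {"offset": [0.2,0,0],"rot": [0,0,0],"gripper": 4},
    {"offset": [0.2,0,0],"rot": [0,0,0],"gripper": 4}
  ]
}}

```text
time_s: 8.4
eef_pos: [495.0, 52.8, 90.9]
ee_rot: [0.0, 0.681, 0.732, 0.0]
force: [0.1, -1.5, -0.3]
grip_width: 0.468
grip_force: 0.3
```

```bash
python3 chk.py
```

```text
8.4 [[-3.66480686 68.04945849]] [ 0.07901176 -1.47575341 -0.27590047]
85 24.1
95 24.6
105 24.6
115 24.8
125 24.8
135 24.7
145 24.8
155 24.6
165 24.5
```

>>> {"fn": "step_arm", "kwargs": {
  "plan": [
    {"offset": [-1.5,0,0],"rot": [0,0,0],"gripper": 4},
    {"offset": [-3,0,-5],"rot": [0,0,0],"gripper": 8.5},
    {"offset": [-6,0,-10],"rot": [0,0,0],"gripper": 8.5},
    {"offset": [-10,0,-15],"rot": [0,0,0],"gripper": 8.5},
    {"offset": [-14,0,-18],"rot": [0,0,0],"gripper": 8.5},
    {"offset": [-19,0,-20],"rot": [0,0,-5],"gripper": 8.5},
    {"offset": [-24,0,-20],"rot": [0,0,-13],"gripper": 8.5},
    {"offset": [-29,0,-20],"rot": [0,0,-21],"gripper": 8.5},
    {"offset": [-34,0,-20],"rot": [0,0,-29],"gripper": 8.5},
    {"offset": [-38,-0.5,-20],"rot": [0,0,-37],"gripper": 8.5},
    {"offset": [-40.3,-0.9,-20],"rot": [0,0,-45],"gripper": 8.5},
    {"offset": [-40.3,-0.9,-20],"rot": [0,0,-53],"gripper": 8.5}
  ]
}}

```text
time_s: 9.65
eef_pos: [513.7, -354.1, 289.8]
ee_rot: [-0.0, 0.283, 0.959, -0.0]
force: [0.9, 0.2, 0.4]
grip_width: 0.999
grip_force: 0.0
```

>>> {"fn": "step_arm", "kwargs": {
  "plan": [
    {"offset": [0,0,0],"rot": [0,0,-22.6],"gripper": 8.5},
    {"offset": [0,0,0],"rot": [0,0,-22.6],"gripper": 8.5},
    {"offset": [0,0,0],"rot": [0,0,-22.6],"gripper": 8.5},
    {"offset": [0,0,0],"rot": [0,0,-22.6],"gripper": 8.5},
    {"offset": [0,0,0],"rot": [0,0,-22.6],"gripper": 8.5}
  ]
}}

```text
time_s: 10.15
eef_pos: [514.9, -349.8, 290.8]
ee_rot: [-0.0, 0.091, 0.996, 0.0]
force: [0.0, -0.5, -0.4]
grip_width: 0.993
grip_force: 0.0
```

```bash
cat > key.py <<'E'
from h import *
s=sense(); print(s["time_s"],s["eef_pos"],s["ee_rot"],s["joints"])
c=capture("wrist"); save(c,"wrist5"); P=cloud(c,s); z=P[...,2]
hsv=cv2.cvtColor(c["color"],cv2.COLOR_RGB2HSV)
m=(z>12)&(z<27)&(np.hypot(P[...,0]-510,P[...,1]+352)<90)
for b in blobs(m,1500):
    uv=np.argwhere(b)[:,::-1]; X=onplane(c,uv,20,s); print(len(uv),np.median(z[b]),np.median(hsv[b],0),rect(X))
    v=hsv[...,2][b]; 
    d=X[v<70]; l=X[v>=85]; print("bar",rect(d)); print("shank",rect(l))
E
python3 key.py
```

```text
10.15 [ 514.87395132 -349.76214951  290.82943156] [-4.02874501e-05  9.10493311e-02  9.95846375e-01  1.20825737e-04] [-7.84699582e-01  5.40651294e-01  1.19595211e+00  1.36184776e-04
  1.40520569e+00 -2.17316717e+00]
3995 20.360166485395666 [50. 10. 34.] [array([ 510.99, -353.97]), array([ 89.52, 106.88]), np.float64(79.58)]
bar [array([ 510.99, -353.96]), array([ 89.52, 106.86]), np.float64(79.59)]
shank [array([ 485.85, -340.2 ]), array([30.2 , 81.35]), np.float64(44.2)]
```

View pics/wrist5.png

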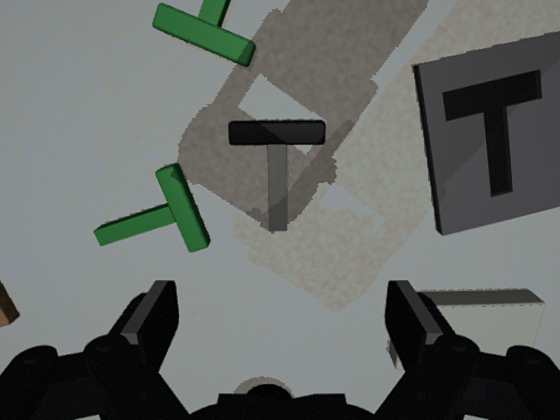

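>>> {"fn": "step_arm", "kwargs": {
  "plan": [
    {"offset": [1.3,-0.5,5],"rot": [0,0,0],"gripper": 5},
    {"offset": [1.3,-0.5,10],"rot": [0,0,0],"gripper": 5},
    {"offset": [1.3,-0.5,14],"rot": [0,0,0],"gripper": 5},
    {"offset": [1.3,-0.5,17.5],"rot": [0,0,0],"gripper": 5},
    {"offset": [1.3,-0.5,19.5],"rot": [0,0,0],"gripper": 5},
    {"offset": [1.3,-0.5,20.8],"rot": [0,0,0],"gripper": 5},
    {"offset": [1.3,-0.5,20.8],"rot": [0,0,0],"gripper": 5},
    {"offset": [1.3,-0.5,20.8],"rot": [0,0,0],"gripper": 3},
    {"offset": [1.3,-0.5,20.8],"rot": [0,0,0],"gripper": 1},
    {"offset": [1.3,-0.5,20.8],"rot": [0,0,0],"gripper": 1},
    {"offset": [1.3,-0.5,20.8],"rot": [0,0,0],"gripper": 1},
    {"offset": [1.3,-0.5,20.8],"rot": [0,0,0],"gripper": 1}
  ],
  "squeeze": 50
}}

```text
time_s: 11.4
eef_pos: [501.7, -353.0, 84.5]
ee_rot: [0.001, 0.09, 0.996, -0.001]
force: [-0.7, -0.0, 6.8]
grip_width: 0.192
grip_force: 50.4
```

>>> {"fn": "step_arm", "kwargs": {
  "plan": [
    {"offset": [0,0,-2],"rot": [0,0,0],"gripper": 1},
    {"offset": [0,0,-5],"rot": [0,0,0],"gripper": 1},
    {"offset": [0,0,-8],"rot": [0,0,0],"gripper": 1},
    {"offset": [0,0,-8],"rot": [0,0,0],"gripper": 1},
    {"offset": [0,0,-8],"rot": [0,0,0],"gripper": 1}
  ]
}}

```text
time_s: 11.9
eef_pos: [501.1, -352.4, 163.0]
ee_rot: [0.0, 0.09, 0.996, -0.0]
force: [0.4, -0.0, -2.0]
grip_width: 0.187
grip_force: 49.5
```

```bash
cat > held.py <<'E'
from h import *
s=sense(); print(s["time_s"],s["eef_pos"],s["ee_rot"],s["force"],s["grip_width"],s["grip_force"])
c=capture("wrist"); save(c,"wrist6"); P=cloud(c,s)
q=s["ee_rot"]; Rt=R.from_quat([q[1],q[2],q[3],q[0]]).as_matrix(); L=(P-s["eef_pos"])@Rt
m=(c["depth"]>0)&(L[...,2]>50)&(L[...,2]<95)&(abs(L[...,0])<80)&(abs(L[...,1])<60)
for b in blobs(m,100): X=L[b]; print(len(X),X.min(0).round(1),X.max(0).round(1))
X=L[m]; k=(X[:,0]>22); B=X[k]; print("bar",np.median(B,0),cv2.minAreaRect(B[:,:2].astype(np.float32)))
for y in(-35,-20,0,20,35):
    j=abs(B[:,1]-y)<3; print(y,B[j,2].min().round(1) if j.any() else None, np.median(B[j,2]).round(1), B[j,0].max().round(1))
E
python3 held.py
```

```text
11.9 [ 501.08402428 -352.36062777  163.04485092] [ 1.80126155e-04  8.98138153e-02  9.95958543e-01 -1.64930508e-04] [ 0.44495976 -0.03941722 -1.96956092] 0.1870184950949963 49.512982964515686
21233 [-59.3 -45.4  50. ] [43.9 44.5 81.8]
bar [35.33901239 -0.62137979 64.26273901] ((32.91509246826172, -0.431121826171875), (21.83401870727539, 89.91270446777344), 0.14811770617961884)
-35 61.8 64.3 43.8
-20 62.1 64.3 43.7
0 62.3 64.2 43.8
20 62.0 64.2 43.7
35 62.2 64.2 43.7
```

View pics/wrist6.png

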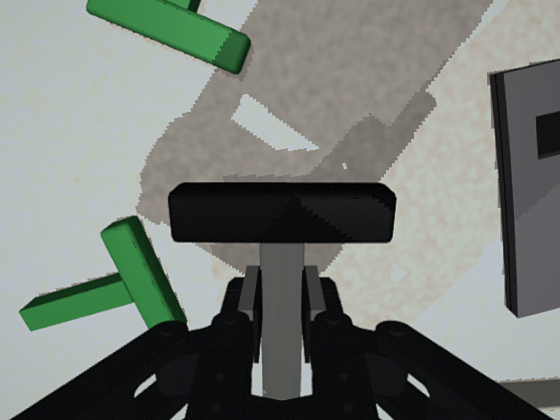

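>>> {"fn": "step_arm", "kwargs": {
  "plan": [
    {"offset": [0.5,3,-2],"rot": [0,0,-4],"gripper": 1},
    {"offset": [1.2,7,-4],"rot": [0,0,-9],"gripper": 1},
    {"offset": [1.7,10,-6],"rot": [0,0,-14.4],"gripper": 1},
    {"offset": [1.7,10.6,-7],"rot": [0,0,-14.4],"gripper": 1},
    {"offset": [1.7,10.6,-7],"rot": [0,0,-14.4],"gripper": 1},
    {"offset": [1.7,10.6,-7],"rot": [0,0,-14.4],"gripper": 1}
  ]
}}

```text
time_s: 12.55
eef_pos: [503.2, -245.8, 231.6]
ee_rot: [-0.001, -0.035, 0.999, 0.0]
force: [0.1, -0.5, -1.3]
grip_width: 0.191
grip_force: 49.6
```

```bash
cat > cav.py <<'E'
from h import *
s=sense(); print(s["time_s"],s["eef_pos"],s["ee_rot"],s["joints"][5])
c=capture("wrist"); save(c,"wrist7"); P=cloud(c,s); z=P[...,2]
hsv=cv2.cvtColor(c["color"],cv2.COLOR_RGB2HSV); D=np.hypot(P[...,0]-512,P[...,1]+140)
m=(hsv[...,2]<75)&(z<12)&(z>4)&(D<90)
for b in blobs(m,800): print("cav",b.sum(),np.median(P[b][:,2]),rect(P[b]),rect(onplane(c,np.argwhere(b)[:,::-1],8,s)))
t=(z>13)&(z<20)&(P[...,1]>-230)&(P[...,1]<-40)
for b in blobs(t,2000): print("tray",rect(P[b]),rect(onplane(c,np.argwhere(b)[:,::-1],16,s)))
E
python3 cav.py
```

```text
12.55 [ 503.15329377 -245.78661055  231.62382994] [-6.81758818e-04 -3.50113156e-02  9.99386596e-01  4.18287456e-04] -2.3042712157477214
cav 5865 8.527040651222421 [array([ 513.27, -138.07]), array([111.19,  95.01]), np.float64(4.49)] [array([ 514.1 , -137.03]), array([112.63,  96.61]), np.float64(4.51)]
tray [array([ 511.28, -119.72]), array([171.08, 171.26]), np.float64(4.05)] [array([ 511.09, -119.1 ]), array([170.78, 172.44]), np.float64(4.03)]
```

View pics/wrist7.png

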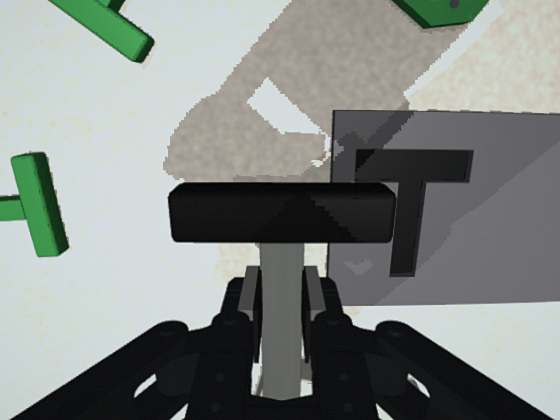

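>>> {"fn": "step_arm", "kwargs": {
  "plan": [
    {"offset": [-0.3,4,2],"rot": [0,0,0],"gripper": 1},
    {"offset": [-0.6,8,4],"rot": [0,0,0],"gripper": 1},
    {"offset": [-0.75,10.57,7],"rot": [0,0,0],"gripper": 1},
    {"offset": [-0.75,10.57,10],"rot": [0,0,0],"gripper": 1},
    {"offset": [-0.75,10.57,12],"rot": [0,0,0],"gripper": 1},
    {"offset": [-0.75,10.57,12],"rot": [0,0,0],"gripper": 1},
    {"offset": [-0.75,10.57,12],"rot": [0,0,0],"gripper": 1},
    {"offset": [-0.75,10.57,12],"rot": [0,0,0],"gripper": 1}
  ]
}}

```text
time_s: 13.4
eef_pos: [503.7, -139.9, 113.7]
ee_rot: [0.001, -0.035, 0.999, -0.0]
force: [0.2, 0.1, -1.2]
grip_width: 0.186
grip_force: 49.6
```

```bash
python3 - <<'E'
from h import *
s=sense(); print(s["time_s"],s["eef_pos"],s["ee_rot"])
c=capture("wrist"); save(c,"wrist8")
E
```

```text
13.4 [ 503.72308646 -139.88355019  113.74353883] [ 6.69995232e-04 -3.53173417e-02  9.99375842e-01 -4.04467812e-04]
```

View pics/wrist8.png

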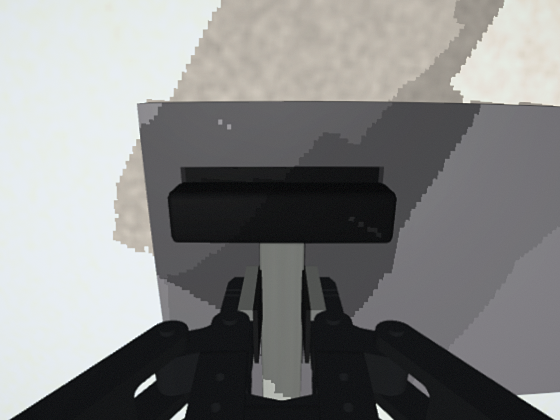

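```bash
python3 - <<'E'
from h import *
s=sense(); c=capture("wrist")
print(onplane(c,[[181,166.5],[282,166.5],[383,166.5],[140,103],[282,101.5]],16,s), [onplane(c,[[181,166.5],[383,166.5]],z,s)[:,1] for z in (8,16)])
E
```

```text
[[ 460.39070821 -190.51818603   16.        ]
 [ 457.15677427 -143.41561197   16.        ]
 [ 453.67003279  -96.34677119   16.        ]
 [ 432.6380243  -208.95967598   16.        ]
 [ 428.03957195 -145.50158837   16.        ]] [array([-192.64116204,  -93.99278218]), array([-190.51818603,  -96.34677119])]
```

>>> {"fn": "step_arm", "kwargs": {
  "plan": [
    {"offset": [0.04,0.02,0.6],"rot": [0,0,0],"gripper": 1},
    {"offset": [0.04,0.02,1.0],"rot": [0,0,0],"gripper": 1},
    {"offset": [0.04,0.02,1.3],"rot": [0,0,0],"gripper": 1},
    {"offset": [0.04,0.02,1.5],"rot": [0,0,0],"gripper": 1},
    {"offset": [0.04,0.02,1.5],"rot": [0,0,0],"gripper": 1}
  ]
}}

```text
time_s: 14.0
eef_pos: [502.8, -138.9, 97.6]
ee_rot: [-0.0, -0.036, 0.999, 0.0]
force: [0.0, -0.1, -1.3]
grip_width: 0.192
grip_force: 49.6
```

>>> {"fn": "step_arm", "kwargs": {
  "plan": [
    {"offset": [0,0,0.2],"rot": [0,0,0],"gripper": 1},
    {"offset": [0,0,0.4],"rot": [0,0,0],"gripper": 1},
    {"offset": [0,0,0.5],"rot": [0,0,0],"gripper": 1},
    {"offset": [0,0,0.5],"rot": [0,0,0],"gripper": 1}
  ]
}}

```text
time_s: 14.4
eef_pos: [502.9, -139.0, 92.7]
ee_rot: [-0.0, -0.036, 0.999, 0.0]
force: [0.1, 0.1, -1.4]
grip_width: 0.19
grip_force: 49.6
```

>>> {"fn": "step_arm", "kwargs": {
  "plan": [
    {"offset": [0,0,0],"rot": [0,0,0],"gripper": 2.5},
    {"offset": [0,0,0],"rot": [0,0,0],"gripper": 4},
    {"offset": [0,0,0],"rot": [0,0,0],"gripper": 4},
    {"offset": [0,0,-3],"rot": [0,0,0],"gripper": 4},
    {"offset": [0,0,-8],"rot": [0,0,0],"gripper": 4},
    {"offset": [0,4,-13],"rot": [0,0,0],"gripper": 4},
    {"offset": [0,8,-18],"rot": [0,0,0],"gripper": 4},
    {"offset": [0,12,-22],"rot": [0,0,0],"gripper": 4},
    {"offset": [0,12,-24],"rot": [0,0,0],"gripper": 4},
    {"offset": [0,12,-24],"rot": [0,0,0],"gripper": 4},
    {"offset": [0,12,-24],"rot": [0,0,0],"gripper": 4}
  ]
}}

```text
time_s: 15.5
eef_pos: [494.3, -19.0, 333.4]
ee_rot: [0.001, -0.036, 0.999, -0.0]
force: [-0.3, -0.2, -0.7]
grip_width: 0.473
grip_force: 0.0
```

```bash
python3 - <<'E'
from h import *
s=sense(); print(s["time_s"],s["eef_pos"])
c=capture("wrist"); save(c,"wrist9"); P=cloud(c,s); z=P[...,2]; X=tr(P.reshape(-1,3)).reshape(420,560,2)
for n,m,h in (("plate",(z>21)&(z<30)&(X[...,1]>60)&(X[...,1]<190)&(abs(X[...,0])<70),24),("key",(z>23.5)&(z<33)&(X[...,1]<-60)&(X[...,1]>-190)&(abs(X[...,0])<70),28)):
    for b in blobs(m,1000):
        Y=tr(onplane(c,np.argwhere(b)[:,::-1],h,s)); p=P[b]
        co=np.linalg.lstsq(np.c_[p[:,:2],np.ones(len(p))],p[:,2],rcond=None)[0]
        print(n,b.sum(),np.median(p[:,2]),rect(Y),"slope",co[:2].round(4))
t=(z>14)&(z<19)&(abs(X[...,1])<55); print("deck",np.median(z[t]))
E
```

```text
15.5 [494.32682335 -18.96773901 333.43161517]
plate 8035 24.542029273630135 [array([ -0.4 , 124.01]), array([ 93.95, 108.  ]), np.float64(89.91)] slope [0.0001 0.0003]
key 3179 28.33163097610486 [array([-7.0000e-02, -1.2458e+02]), array([ 89.19, 107.37]), np.float64(88.57)] slope [-0.0004 -0.0042]
deck 16.489787596627025
```

View pics/wrist9.png

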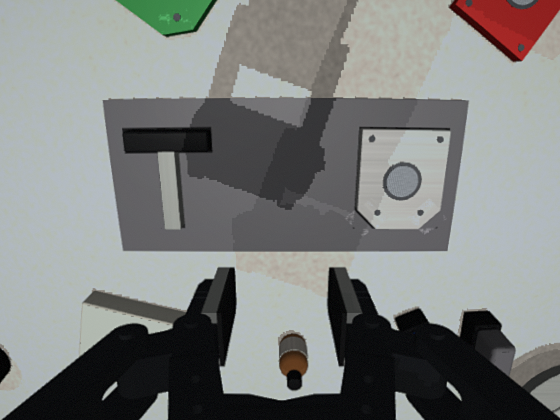

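Both parts are home: the plate's top reads 24.5 mm and the key's 28.3 mm. Both are level and centred within about 1 mm. The key sits at px (168,165), the plate at (403,180), and the bystanders in view are upright.

```bash
python3 -c "
from rig import *
print(finish_job())"
```

```text
the job is handed in; nothing more can be done
None
```

The stage plate and the T-handled key are both lying flat in their own cavities, each measured within about 1 mm of centre. I never moved the bystanders, and I handed the job in at about 15.6 s; no verdict came back.

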